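Fetch the bungs from behind the cans for two cask kits

TASK

Both cask kits still lack their bung, and the bungs stand at the back of the grey rack behind two spray cans. First stand both cans upright on the green mat on the plotter bed, leaving the bungs where they are; then, with the cans still waiting on the mat, stand the light bung upright in the empty bay of the pale tray and the brown bung upright in the empty bay of the dark tray. Finally put each can back upright in the very seat of the rack it came from, and do not disturb the tape measure or the candle stub or tip a can over.

Things in the scene. Friction and masses are not known exactly. Their poses are not given: they have to be found in the camera images.
- rack: grey-painted bench rack, fixed, a flat plate 130 mm (its x) by 182 mm (its y), 14 mm thick, with four round seats 6 mm deep (seat floor 8 mm above its underside). Front seats, 64 mm wide, at x = -28 mm, y = +55 and -55 mm in its frame, each hold a can; back seats, 50 mm wide, at x = +33 mm, y = +35 and -35 mm, each hold a bung. Its +x points away from the robot. Origin: centre of the underside
- mat: green mat with white border lines, fixed, on the bench inside the plotter frame: 220 mm (its x) by 150 mm (its y), 3 mm thick, holds both cans side by side along its x. The frame round it is 45 mm high; the plotter's gantry (121 mm high) is parked to the right, all of it beyond y = -0.17 m. Origin: centre of the underside
- can_red: red aerosol can with a white cap and a thin white band: straight body 58 mm in diameter up to 98 mm, then a shoulder and a 43 mm wide cap, 128 mm tall in all, 0.25 kg. Loose, stands in one of the two front seats of the rack at the start. Origin: centre of its underside, z up; round, so its yaw means nothing
- can_blue: blue aerosol can with a white cap and a thin white band: straight body 58 mm in diameter up to 98 mm, then a shoulder and a 43 mm wide cap, 128 mm tall in all, 0.25 kg. Loose, stands in one of the two front seats of the rack at the start. Origin: centre of its underside, z up; round, so its yaw means nothing
- bung_light: pale straw-coloured wooden bung, 35 mm wide and 35 mm tall, 0.03 kg. Loose, in one of the two back seats of the rack at the start. Origin: centre of its underside, z up; round, may be gripped as a plain cylinder
- bung_brown: mottled brown wooden bung, 45 mm wide and 40 mm tall, 0.03 kg. Loose, in one of the two back seats of the rack at the start. Origin: centre of its underside, z up; round, may be gripped as a plain cylinder
- tray_pale: pale wooden kit tray, fixed, 95 mm (its x) by 135 mm (its y), walls 14 mm high and 4 mm thick, floor 4 mm thick. The narrow part toward its -y holds a fixed brass tap, 38 mm tall; behind a cross wall toward +y is the empty bay, 87 mm (x) by 77 mm (y) inside, its centre at x = 0, y = +25 mm in the tray's frame, for the light bung. Origin: centre of the underside
- tray_dark: dark wooden kit tray, fixed, 95 mm (its x) by 135 mm (its y), walls 14 mm high and 4 mm thick, floor 4 mm thick. The narrow part toward its -y holds a fixed brass tap, 38 mm tall; behind a cross wall toward +y is the empty bay, 87 mm (x) by 77 mm (y) inside, its centre at x = 0, y = +25 mm in the tray's frame, for the brown bung. Origin: centre of the underside
- tape_measure: orange pocket tape measure, 34 x 80 x 62 mm, loose; a bystander, origin at the centre of its underside
- candle_stub: cream candle stub, 23 mm in diameter, 64 mm tall with its wick, loose, standing; a bystander, origin at the centre of its underside

How it is judged:
On the way, in this order (a step that is already met when the one before it is completed fails the run):
1. both cans stand upright and released on the green mat while both bungs are still in the rack (x of can_red in the frame of mat between -0.1 and 0.1 m and y of can_red in the frame of mat between -0.07 and 0.07 m and z of each of can_red, can_blue in the frame of mat below 0.009 m and angle between each of can_red, can_blue's own z axis and vertical below 0.12 rad and linear speed of each of can_red, can_blue below 0.03 m/s and contact force between the fingers and can_red below 0.1 N and x of can_blue in the frame of mat between -0.1 and 0.1 m and y of can_blue in the frame of mat between -0.07 and 0.07 m and contact force between the fingers and can_blue below 0.1 N and distance of each of bung_light, bung_brown from where it was at the start of the episode below 0.02 m), for 0.2 s.
2. both bungs stand in the bays of their trays, light in pale and brown in dark, while both cans still stand on the mat (x of bung_light in the frame of tray_pale between -0.03 and 0.03 m and y of bung_light in the frame of tray_pale between -0.002 and 0.052 m and z of bung_light in the frame of tray_pale below 0.009 m and angle between each of bung_light, bung_brown, can_red, can_blue's own z axis and vertical below 0.12 rad and linear speed of each of bung_light, bung_brown, can_red, can_blue below 0.03 m/s and contact force between the fingers and bung_light below 0.1 N and x of bung_brown in the frame of tray_dark between -0.03 and 0.03 m and y of bung_brown in the frame of tray_dark between -0.002 and 0.052 m and z of bung_brown in the frame of tray_dark below 0.009 m and contact force between the fingers and bung_brown below 0.1 N and x of can_red in the frame of mat between -0.1 and 0.1 m and y of can_red in the frame of mat between -0.07 and 0.07 m and z of each of can_red, can_blue in the frame of mat below 0.009 m and contact force between the fingers and can_red below 0.1 N and x of can_blue in the frame of mat between -0.1 and 0.1 m and y of can_blue in the frame of mat between -0.07 and 0.07 m and contact force between the fingers and can_blue below 0.1 N), for 0.2 s.
At the end, for the whole second after the job is handed in: each can stands upright in the seat it came from, within 12 mm of where it stood at the start; the light bung stands upright on the floor of the pale tray's empty bay and the brown bung on the floor of the dark tray's (anywhere inside the bay walls); all released and at rest (x of bung_light in the frame of tray_pale between -0.03 and 0.03 m and y of bung_light in the frame of tray_pale between -0.002 and 0.052 m and z of bung_light in the frame of tray_pale below 0.009 m and angle between each of bung_light, bung_brown's own z axis and vertical below 0.12 rad and linear speed of each of bung_light, bung_brown below 0.03 m/s and contact force between the fingers and bung_light below 0.1 N and x of bung_brown in the frame of tray_dark between -0.03 and 0.03 m and y of bung_brown in the frame of tray_dark between -0.002 and 0.052 m and z of bung_brown in the frame of tray_dark below 0.009 m and contact force between the fingers and bung_brown below 0.1 N and distance of each of can_red, can_blue from where it was at the start of the episode below 0.012 m and angle between each of can_red, can_blue's own z axis and vertical below 0.1 rad and linear speed of each of can_red, can_blue below 0.02 m/s); the robot touches nothing.
It fails at once if a can is tipped over (more than 35 degrees) (angle between any of can_red, can_blue's own z axis and vertical above 0.6 rad).
It fails at once if the tape measure or the candle stub is moved by more than 25 mm or tipped (distance of any of tape_measure, candle_stub from where it was at the start of the episode above 0.025 m or angle between candle_stub's own z axis and vertical above 0.5 rad).
It also fails if it takes over 136 s, if anything falls off the work surface, if the arm or the gripper's body presses on something with over 40 N, if the wrist force passes 120 N, or if a joint passes its speed limit or range.

ROBOT

A 7-joint arm with a two-finger parallel gripper is mounted at the origin on a cart in front of the work surface, level with it; the furniture and walls round the work are solid. World frame = base frame: x ahead of the robot, y to its left, z up, the work surface at z = 0. Lengths are in m, angles in rad, forces in N, time in s.
With the tool pointing down it reaches from about 0.4 to 0.85 m from the base axis. Payload 10.4 kg.
Tool frame: the origin (TCP) lies at the very end of the fingers, on their centre line; the grasp point (between the pads) lies 19 mm behind it; z points along the fingers, y is the line along which they close (so a half turn about z gives the same grasp; the last joint's range is limited). The gripper opens to 85 mm and grips with 20 to 120 N. Pads are 22 mm wide; open, the fingers measure 114 mm over their backs; the gripper's body (76 mm by 85 mm) begins 54 mm behind the grasp point. The pads swing forward as they close: fully open they stand 13 mm farther back than shut.
Start: joints at [1.308, 0.332, -0.065, 1.46, 0.022, 1.35, -0.088], TCP at [0.148, -0.607, 0.231] pointing down, gripper open.
Joint ranges: [-2.6, 2.6], [-0.5, 2.12], [-1.47, 1.34], [0.16, 2.42], [-1.27, 4.41], [0.06, 2.06], [-2.6, 2.6]. Speed limits (rad/s): [2.22, 2.22, 2.79, 2.79, 3.14, 3.14, 3.14].

INTERFACE

Orientations are given as a unit quaternion [x, y, z, w].
In Python, from workcell import manip, vision, order gives the robot as it stands. The module is installed in compiled form; this text tells all that it offers.
- The arm moves only by the tool move_arm, never from a script. Its argument "motion" is a list of rows, each a list of 3 entries, a list of its own where there are three numbers: the shift along the tool's x, y, z scaled (see below), then the turn, a rotation vector about the tool's x, y, z scaled (see below), then the opening, from -1 (shut) to 1 (fully open). In form: [[[dx, dy, dz], [wx, wy, wz], hand], ...]. A call has 1 to 12 rows; each row shifts and turns the commanded pose from where the row before left it, along the tool's axes as they then stand; what a row does not reach is not made up. The controller multiplies each number of a shift by 0.75 m and each number of a turn by pi/4 rad. A row lasts 1/10 s, in which the tool goes at most 50 mm and 8.59 degrees, less where a joint would pass 70% of its speed; a pose out of reach is approached as far as the arm can. A call with a number of a shift or a turn outside -1 to 1 is refused whole. A call with a gripper value outside its range is refused whole. The fingers move at their own pace and stop on an object; "newtons" is the grip in N (left out, the last holds). Time passes only in rows, so rows that do not move let the fingers close. It gives the time, the measured TCP pose, the force, the opening and the grip force at its end, in the units of the state.
- manip.get_obs(): the state, without advancing time (a new reading comes with each control period).
- vision.camera(name): name is "scene" or "top" or "wrist"; returns a dict with "pixels" (400x640x3 uint8, red, green, blue), "fx", "fy", "cx", "cy" (pixels), "R" (3x3) and "t" (3): a world point X has camera coordinates R X + t. Camera axes: x right, y down, z forward; pixel columns grow to the right and rows downward; lengths in m; the calibration is good to about 2 mm. A picture is of the moment at which its call begins. There is no depth.
- order.hand_in(): hands the job in; it is judged then, once.
The state is a dict: "clock": time; "joint_pos": joint angles; "joint_velocities": joint speeds; "tau": joint torques, N m; "position": TCP position; "ee_rot": TCP orientation; "ft_force": force on the tool from outside, world axes, zero at the start; "torque": the same for the moment, N m; "grip_width": opening from 0.0 (shut) to 1.0 (fully open); "grasp_force": force on a finger pad.
Only numpy, scipy, OpenCV 4.12 (cv2) and the standard library are available. Lean on these libraries where they do the work, as an engineer would, in place of code of your own. Each camera call takes 0.05 s, during which the arm holds its last target. There are 200 camera calls.

## Working session

There is one attempt and no reset: what is moved stays moved. The work goes in short steps, Python scripts to look and compute and a tool call to move; the robot and the scene stay as the last step left them, time stands still between calls to the robot, and variables do not carry over. Pictures are saved under pics/ and viewed, at most 14 in all, crops included, and the job is handed in when it is done.

Besides the shell and the picture viewer there is one more tool, called as name(argument=value, ...) on one line, values as JSON. move_arm: Moves the arm, as the interface text tells. Its arguments: {"type":"object","properties":{"motion":{"type":"array"},"newtons":{"type":"number"}},"required":["motion"]}

```bash
mkdir -p pics; cat > h.py <<'E'
import numpy as np, cv2
from workcell import manip, vision, order
def shot(n,f=None):
    c=vision.camera(n)
    if f: cv2.imwrite('pics/'+f,cv2.cvtColor(c['pixels'],cv2.COLOR_RGB2BGR))
    return c
def atz(c,u,v,z):
    R=np.array(c['R']);t=np.array(c['t']);o=-R.T@t
    d=R.T@np.array([(u-c['cx'])/c['fx'],(v-c['cy'])/c['fy'],1]); return o+d*(z-o[2])/d[2]
def proj(c,X):
    p=np.array(c['R'])@np.array(X)+np.array(c['t']); return np.array([c['fx']*p[0]/p[2]+c['cx'],c['fy']*p[1]/p[2]+c['cy']])
def tri(obs):
    A=[];b=[]
    for c,u,v in obs:
        R=np.array(c['R']);o=-R.T@np.array(c['t']);d=R.T@np.array([(u-c['cx'])/c['fx'],(v-c['cy'])/c['fy'],1]);d/=np.linalg.norm(d)
        P=np.eye(3)-np.outer(d,d);A.append(P);b.append(P@o)
    return np.linalg.lstsq(np.vstack(A),np.hstack(b),rcond=None)[0]
E
python3 - <<'E'
from h import *
import pickle
cs={}
for n in('scene','top','wrist'):
    c=shot(n,n+'0.png');cs[n]=c;print(n,c['fx'],c['cx'],c['cy'],np.round(-np.array(c['R']).T@np.array(c['t']),3),np.round(c['R'],2).tolist())
pickle.dump(cs,open('c0.pkl','wb'))
print(manip.get_obs())
E
```

```text
scene 364.55453337676397 324.1622522367567 203.17668781945403 [-0.084  0.522  0.623] [[-0.68, -0.73, 0.02], [-0.43, 0.37, -0.82], [0.59, -0.57, -0.57]]
top 415.1620419721088 319.81793055911436 200.94309964836685 [ 0.302 -0.041  1.151] [[-0.0, -1.0, -0.0], [-0.99, 0.0, -0.17], [0.17, 0.0, -0.99]]
wrist 280.29378823500076 318.6212752721843 193.19708853554863 [ 0.225 -0.589  0.373] [[0.24, -0.97, -0.0], [-0.92, -0.23, 0.31], [-0.3, -0.07, -0.95]]
{'clock': 0.15, 'joint_pos': array([ 1.30840754,  0.33275573, -0.06467405,  1.46071402,  0.0216027 ,
        1.34988639, -0.0885107 ]), 'joint_velocities': array([ 0.00124356, -0.00120398,  0.00016546, -0.00229955,  0.00202207,
        0.0005333 , -0.00072756]), 'tau': array([ 5.89199717e-04, -6.25830889e+01,  4.90254129e-02, -3.91849637e+01,
        1.62707496e-02,  7.49553263e-03, -1.21068501e-05]), 'position': array([ 0.14835821, -0.60686362,  0.23069692]), 'ee_rot': array([ 9.92822235e-01,  1.19598182e-01, -9.08834008e-05, -5.26382657e-04]), 'ft_force': array([ 0.1762628 , -0.14625816, -0.1328785 ]), 'torque': array([ 0.02201602, -0.00577461,  0.00824204]), 'grasp_force': 0.0, 'grip_width': 1.0028772263525443}
```

View pics/scene0.png

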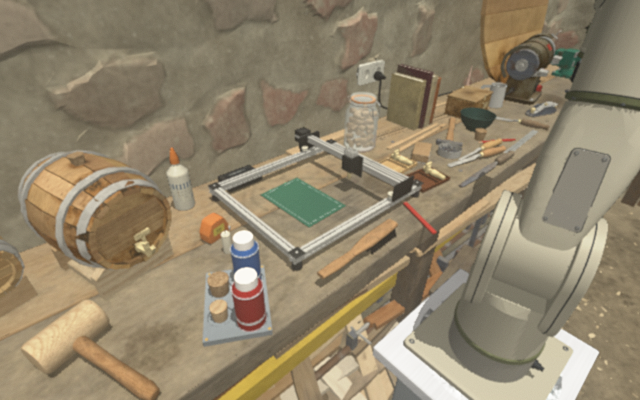

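View pics/top0.png

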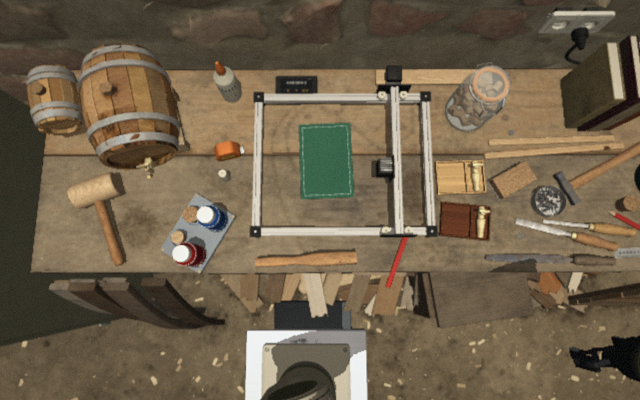

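The scene picture shows both cans at the front of the rack (red cap 245,280; blue cap 243,240), bungs at (218,283) and (219,310). The top picture shows red cap (184,252), blue cap (207,214), bungs (177,237),(190,214), mat corners about (300,125)-(353,198), trays at (460,177) pale and (465,221) dark, tape (229,149), candle (223,174).

```bash
python3 - <<'E'
from h import *
import pickle
cs=pickle.load(open('c0.pkl','rb'))
a=cs['top']['pixels'][130:285,150:310]; b=cs['top']['pixels'][140:260,400:520]
f=lambda i,s:cv2.cvtColor(cv2.resize(i,None,fx=s,fy=s,interpolation=cv2.INTER_CUBIC),cv2.COLOR_RGB2BGR)
A=f(a,3.8)[:589];B=f(b,1.6)
s=f(cs['scene']['pixels'][205:345,190:280],4)
cv2.imwrite('pics/a.png',A);
C=np.zeros((590,800,3),np.uint8);C[:560,:360]=s;B=f(b,3.6);C[:432,365:797]=B;cv2.imwrite('pics/b.png',C)
t=cs['top']
for n,u,v,z in[('red',184,252,.136),('blue',207,214,.136),('bung1',177,237,.045),('bung2',190,214,.045),('rackL',163,254,.014),('rackT',192,194,.014),('rackR',236,212,.014),('rackB',203,272,.014),('mat',300,125,.003),('mat',352,125,.003),('mat',354,198,.003),('mat',302,198,.003),('pale',460,177,.014),('dark',465,221,.014),('tape',229,149,.06),('cndl',223,174,.06),('frame',255,228,.045),('frame',433,228,.045),('frame',259,97,.045),('gantry',394,90,.1),('car',384,168,.1)]:
    print(n,np.round(atz(t,u,v,z),3))
E
```

```text
red [0.35  0.292 0.136]
blue [0.443 0.24  0.136]
bung1 [0.394 0.343 0.045]
bung2 [0.456 0.311 0.045]
rackL [0.35  0.389 0.014]
rackT [0.516 0.319 0.014]
rackR [0.465 0.194 0.014]
rackB [0.302 0.278 0.014]
mat [0.721 0.019 0.003]
mat [ 0.721 -0.131  0.003]
mat [ 0.506 -0.134  0.003]
mat [0.506 0.012 0.003]
pale [ 0.563 -0.431  0.014]
dark [ 0.439 -0.438  0.014]
tape [0.632 0.209 0.06 ]
cndl [0.562 0.223 0.06 ]
frame [0.418 0.135 0.045]
frame [ 0.417 -0.34   0.045]
frame [0.789 0.133 0.045]
gantry [ 0.784 -0.238  0.1  ]
car [ 0.568 -0.205  0.1  ]
```

View pics/a.png

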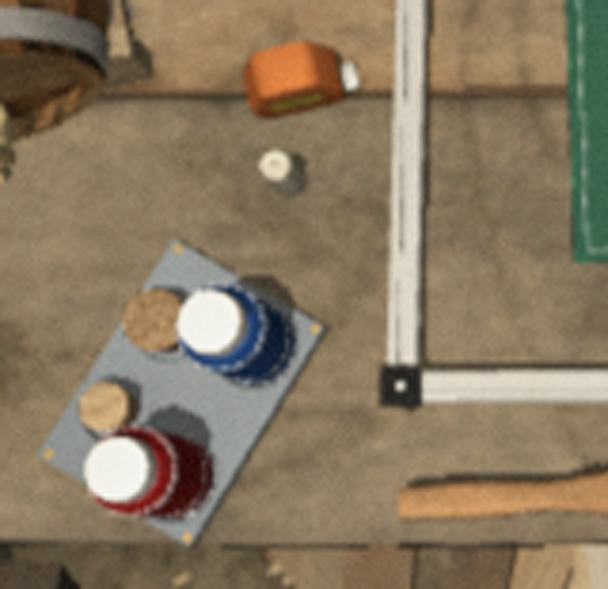

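View pics/b.png

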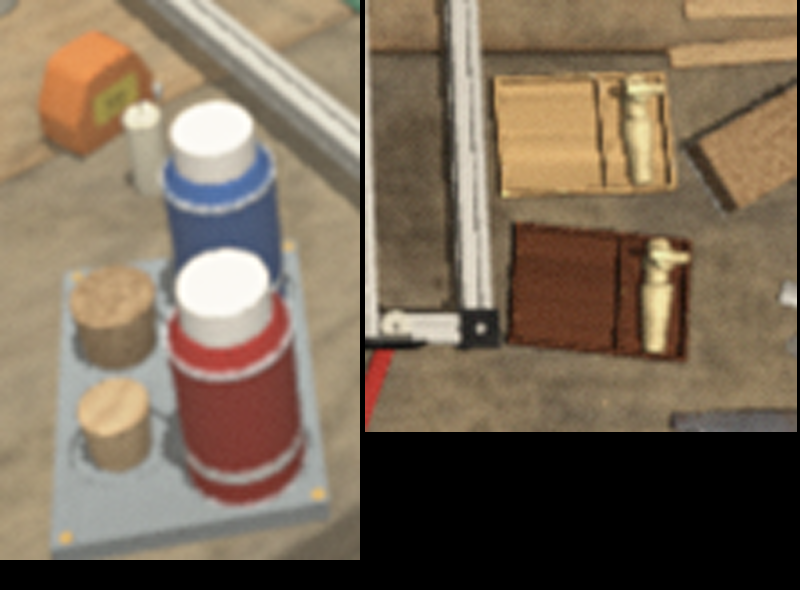

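```bash
cat > m.py <<'E'
from h import *
import pickle
from scipy.optimize import least_squares
cs=pickle.load(open('c0.pkl','rb'));T=cs['top'];S=cs['scene']
ta=lambda X,Y:(150+(X+.5)/3.8-.5,130+(Y+.5)/3.8-.5)
tb=lambda X,Y:(400+(X-365+.5)/3.6-.5,140+(Y+.5)/3.6-.5)
sc=lambda X,Y:(190+(X+.5)/4-.5,205+(Y+.5)/4-.5)
def fit(pts,lx,ly,z,yaw0,off=(0,0)):
    W=np.array([atz(T,*p,z)[:2] for p in pts])
    L=np.array([(sx*lx/2,sy*ly/2) for sx,sy in((1,1),(1,-1),(-1,-1),(-1,1))])
    f=lambda p:np.c_[np.cos(p[2])*L[:,0]-np.sin(p[2])*L[:,1]+p[0],np.sin(p[2])*L[:,0]+np.cos(p[2])*L[:,1]+p[1]]
    r=least_squares(lambda p:(f(p)-W).ravel(),[*W.mean(0),yaw0]);return r.x,np.abs(r.fun).max()
def loc(p,x,y):
    c,s=np.cos(p[2]),np.sin(p[2]);return np.round([p[0]+c*x-s*y,p[1]+s*x+c*y],4)
if __name__=='__main__':
    for n,a,b in[('red',(122,469),(222,283)),('blue',(212,322),(212,128)),('brown',(153,320),(113,295)),('light',(106,406),(115,402))]:
        print(n,np.round(tri([(T,*ta(*a)),(S,*sc(*b))]),4))
    # rack corners (+x+y)=L,(+x-y)=T,(-x-y)=R,(-x+y)=B
    r,e=fit([ta(40,455),ta(178,238),ta(327,326),ta(190,548)],.13,.182,.014,1.15);print('rack',r,e)
    for n,x,y in[('red',-.028,.055),('blue',-.028,-.055),('light',.033,.035),('brown',.033,-.035)]:print(n,loc(r,x,y))
    # trays: +x away from robot, +y left
    for n,P in(('pale',[tb(494,75),tb(666,72),tb(676,188),tb(502,196)]),('dark',[tb(514,223),tb(690,239),tb(687,360),tb(508,341)])):
        r,e=fit(P,.095,.135,.014,0);print(n,r,e,loc(r,0,.025))
    r,e=fit([(300,125),(352,125),(354,198),(302,198)],.22,.15,.003,0);print('mat',r,e,loc(r,.055,0),loc(r,-.055,0))
E
python3 m.py
```

```text
red [0.3486 0.3    0.1325]
blue [0.4431 0.2457 0.1341]
brown [0.4556 0.3105 0.0478]
light [0.3959 0.3429 0.0424]
rack [0.40924972 0.29636983 1.0433527 ] 0.0009301041571726509
red [0.3476 0.2999]
blue [0.4427 0.2445]
light [0.3956 0.3425]
brown [0.4561 0.3073]
pale [ 0.56508366 -0.43286869  0.02544269] 0.0014832831366944355 [ 0.5644 -0.4079]
dark [ 0.4412077  -0.43722413 -0.10002237] 0.001857865135175385 [ 0.4437 -0.4123]
mat [ 0.6136214  -0.05852354  0.01438896] 0.0038837001050310294 [ 0.6686 -0.0577] [ 0.5586 -0.0593]
```

move_arm(motion=[[[0,0,-0.04],[0,0,-0.19],1],[[0,0,-0.04],[0,0,-0.19],1],[[0,0,0],[0,0,-0.19],1],[[0,0,0],[0,0,-0.19],1],[[0,0,0],[0,0,-0.19],1],[[0,0,0],[0,0,-0.19],1],[[0,0,0],[0,0,-0.19],1],[[0,0,0],[0,0,-0.19],1],[[0,0,0],[0,0,-0.175],1]])

```text
clock: 1.05
position: [0.1484, -0.607, 0.291]
ee_rot: [0.705, 0.709, 0.0, -0.0]
ft_force: [0.0, 0.7, -0.2]
grip_width: 0.997
grasp_force: 0.0
```

move_arm(motion=[[[0.041,0.04,0],[0,0,0],1],[[0.041,0.04,0],[0,0,0],1],[[0.041,0.04,0],[0,0,0],1],[[0.041,0.04,0],[0,0,0],1],[[0.041,0.04,0],[0,0,0],1],[[0.041,0.04,0],[0,0,0],1],[[0.041,0.04,0],[0,0,0],1],[[0.041,0.04,0],[0,0,0],1],[[0.041,0.04,0],[0,0,0],1],[[0.041,0.04,0],[0,0,0],1]])

```text
clock: 2.05
position: [0.4492, -0.2981, 0.2913]
ee_rot: [0.707, 0.707, -0.0, 0.0]
ft_force: [0.2, -1.3, -0.6]
grip_width: 0.999
grasp_force: 0.0
```

move_arm(motion=[[[0.06,0,0],[0,0,0],1],[[0.06,0,0],[0,0,0],1],[[0.06,0,0],[0,0,0],1],[[0.06,0,0],[0,0,0],1],[[0.06,0,0],[0,0,0],1],[[0.06,0,0],[0,0,0],1],[[0.06,0,0],[0,0,0],1],[[0.06,0,0],[0,0,0],1],[[0.06,0,0],[0,0,0],1],[[0.05,0,0],[0,0,0],1],[[0.05,0,0],[0,0,0],1],[[0,0,0],[0,0,0],1]])

```text
clock: 3.25
position: [0.4468, 0.1857, 0.2914]
ee_rot: [0.704, 0.71, 0.001, -0.001]
ft_force: [-0.5, 0.2, 0.5]
grip_width: 1.0
grasp_force: 0.0
```

```bash
python3 - <<'E'
from h import *
o=manip.get_obs();print(o['position'],o['ee_rot'],o['joint_pos'].round(2))
c=shot('wrist','w1.png')
for X in [(.4425,.245,.136),(.348,.300,.136),(.4558,.309,.048),(.3957,.3427,.043),(.562,.223,.06)]: print(X,proj(c,X).round(1))
E
```

```text
[0.44684177 0.18569934 0.29144574] [ 7.04414229e-01  7.09788415e-01  7.03930483e-04 -7.10243818e-04] [ 0.53  0.06 -1.04  1.68  0.05  1.43 -0.51]
(0.4425, 0.245, 0.136) [315.5 122.1]
(0.348, 0.3, 0.136) [218.3  63.1]
(0.4558, 0.309, 0.048) [327.   65.2]
(0.3957, 0.3427, 0.043) [278.8  35.7]
(0.562, 0.223, 0.06) [406.9 136.2]
```

View pics/w1.png

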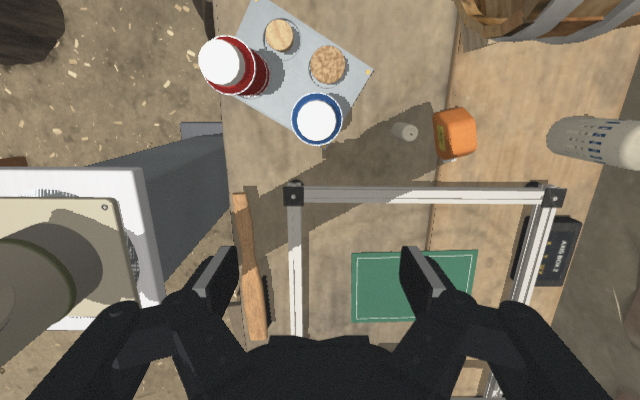

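The wrist picture shows the blue cap at (318,120), red cap (222,62), bungs (327,65) and (281,36), candle (405,131): all within ~3 px of prediction.

move_arm(motion=[[[0.04,-0.004,0],[0,0,0],1],[[0.04,0,0],[0,0,0],1],[[0,0,0.05],[0,0,0],1],[[0,0,0.05],[0,0,0],1],[[0,0,0],[0,0,0],1],[[0,0,0],[0,0,0],1]], newtons=40)

```text
clock: 3.9
position: [0.4455, 0.2397, 0.2169]
ee_rot: [0.707, 0.707, -0.0, -0.0]
ft_force: [0.1, 0.3, 0.5]
grip_width: 1.005
grasp_force: 0.0
```

```bash
python3 - <<'E'
from h import *
o=manip.get_obs();print(o['position'].round(4),o['ee_rot'].round(4))
E
```

```text
[0.4455 0.2397 0.2169] [ 7.074e-01  7.069e-01 -4.000e-04 -1.000e-04]
```

move_arm(motion=[[[0.008,-0.002,0.03],[0,0,0],1],[[0,0,0.04],[0,0,0],1],[[0,0,0.04],[0,0,0],1],[[0,0,0.04],[0,0,0],1],[[0,0,0.03],[0,0,0],1],[[0,0,0.016],[0,0,0],1],[[0,0,0],[0,0,0],1],[[0,0,0],[0,0,0],1]])

```text
clock: 4.7
position: [0.4448, 0.2468, 0.0709]
ee_rot: [0.707, 0.707, 0.001, 0.0]
ft_force: [-1.1, 0.0, 0.7]
grip_width: 1.005
grasp_force: 0.0
```

move_arm(motion=[[[0,0,0],[0,0,0],-1],[[0,0,0],[0,0,0],-1],[[0,0,0],[0,0,0],-1],[[0,0,0],[0,0,0],-1],[[0,0,0],[0,0,0],-1],[[0,0,0],[0,0,0],-1],[[0,0,0],[0,0,0],-1],[[0,0,0],[0,0,0],-1]])

```text
clock: 5.5
position: [0.4443, 0.2468, 0.0706]
ee_rot: [0.707, 0.707, 0.001, 0.001]
ft_force: [-2.5, -1.7, 8.8]
grip_width: 0.668
grasp_force: 41.3
```

move_arm(motion=[[[0,0,-0.02],[0,0,0],-1],[[0,0,-0.04],[0,0,0],-1],[[0,0,-0.05],[0,0,0],-1],[[0,0,-0.05],[0,0,0],-1],[[0,0,-0.04],[0,0,0],-1],[[0,0,0],[0,0,0],-1],[[0,0,0],[0,0,0],-1]])

```text
clock: 6.2
position: [0.4438, 0.2463, 0.2198]
ee_rot: [0.707, 0.707, 0.0, 0.001]
ft_force: [0.4, 0.0, -2.2]
grip_width: 0.671
grasp_force: 43.8
```

move_arm(motion=[[[-0.02,0.015,0],[0,0,0],-1],[[-0.04,0.03,0],[0,0,0],-1],[[-0.04,0.03,0],[0,0,0],-1],[[-0.04,0.03,0],[0,0,0],-1],[[-0.04,0.03,0],[0,0,0],-1],[[-0.04,0.03,0],[0,0,0],-1],[[-0.04,0.03,0],[0,0,0],-1],[[-0.04,0.03,0],[0,0,0],-1],[[-0.04,0.03,0],[0,0,0],-1],[[-0.04,0.02,0],[0,0,0],-1],[[-0.02,0.015,0],[0,0,0],-1],[[-0.02,0.01,0],[0,0,0],-1]])

```text
clock: 7.4
position: [0.6686, -0.0696, 0.2171]
ee_rot: [0.707, 0.707, -0.001, -0.001]
ft_force: [-0.2, 0.4, -2.9]
grip_width: 0.666
grasp_force: 43.8
```

move_arm(motion=[[[0,0,0],[0,0,0],-1],[[0,0,0],[0,0,0],-1],[[0,0,0],[0,0,0],-1]])

```text
clock: 7.7
position: [0.6683, -0.0667, 0.2193]
ee_rot: [0.706, 0.708, 0.0, -0.0]
ft_force: [0.6, 0.4, -2.4]
grip_width: 0.669
grasp_force: 43.8
```

move_arm(motion=[[[0.016,0.005,0],[0,0,0],-1],[[0,0,0.04],[0,0,0],-1],[[0,0,0.04],[0,0,0],-1],[[0,0,0.04],[0,0,0],-1],[[0,0,0.04],[0,0,0],-1],[[0,0,0.03],[0,0,0],-1],[[0,0,0.01],[0,0,0],-1],[[0,0,0.004],[0,0,0],-1],[[0,0,0],[0,0,0],-1],[[0,0,0],[0,0,0],-1]])

```text
clock: 8.7
position: [0.6734, -0.0561, 0.0679]
ee_rot: [0.707, 0.707, 0.001, 0.001]
ft_force: [-0.1, 0.1, -2.2]
grip_width: 0.668
grasp_force: 43.7
```

move_arm(motion=[[[0,0,0.0025],[0,0,0],-1],[[0,0,0.001],[0,0,0],-1],[[0,0,0],[0,0,0],-1]])

```text
clock: 9.0
position: [0.6734, -0.0564, 0.0657]
ee_rot: [0.707, 0.707, 0.001, 0.001]
ft_force: [-3.3, 0.3, 6.7]
grip_width: 0.672
grasp_force: 44.6
```

move_arm(motion=[[[0,0,0],[0,0,0],0.6],[[0,0,0],[0,0,0],1],[[0,0,0],[0,0,0],1],[[0,0,0],[0,0,0],1],[[0,0,0],[0,0,0],1],[[0,0,-0.02],[0,0,0],1],[[0,0,-0.05],[0,0,0],1],[[0,0,-0.05],[0,0,0],1],[[0,0,-0.05],[0,0,0],1],[[0,0,-0.05],[0,0,0],1],[[0,0,0],[0,0,0],1]])

```text
clock: 10.1
position: [0.6747, -0.0556, 0.2361]
ee_rot: [0.707, 0.707, 0.003, 0.003]
ft_force: [0.9, 0.2, -0.0]
grip_width: 0.996
grasp_force: 0.0
```

move_arm(motion=[[[0.03,-0.03,0],[0,0,0],1],[[0.045,-0.04,0],[0,0,0],1],[[0.045,-0.04,0],[0,0,0],1],[[0.045,-0.04,0],[0,0,0],1],[[0.045,-0.04,0],[0,0,0],1],[[0.045,-0.04,0],[0,0,0],1],[[0.045,-0.04,0],[0,0,0],1],[[0.045,-0.04,0],[0,0,0],1],[[0.045,-0.04,0],[0,0,0],1],[[0.045,-0.04,0],[0,0,0],1],[[0.04,-0.04,0],[0,0,0],1],[[0,0,0],[0,0,0],1]])

```text
clock: 11.3
position: [0.3455, 0.3042, 0.2295]
ee_rot: [0.704, 0.71, 0.0, 0.001]
ft_force: [-0.0, -1.0, 0.3]
grip_width: 1.003
grasp_force: 0.0
```

move_arm(motion=[[[0,0,0],[0,0,0],1],[[0,0,0],[0,0,0],1]])

```text
clock: 11.5
position: [0.3507, 0.2989, 0.2288]
ee_rot: [0.707, 0.707, 0.0, 0.0]
ft_force: [0.2, 0.6, -0.0]
grip_width: 1.007
grasp_force: 0.0
```

```bash
python3 - <<'E'
from h import *
import pickle
o=manip.get_obs();print(o['position'].round(4),o['ee_rot'].round(4),o['joint_pos'].round(2))
c=shot('wrist');p=c['pixels']
X=(.3495,.3005,.136);print(proj(c,X))
# white cap blobs
m=(p.min(2)>190).astype(np.uint8)
n,l,s,ce=cv2.connectedComponentsWithStats(m)
for i in range(1,n):
    if s[i,4]>150: print(s[i],ce[i].round(1),np.round(atz(c,*ce[i],.136),4))
E
```

```text
[0.3507 0.2989 0.2288] [7.074e-01 7.068e-01 0.000e+00 3.000e-04] [ 0.4   0.05 -1.21  1.83  0.05  1.3  -0.82]
[317.9395643  194.07540248]
[486 223  16  15 182] [493.3 230. ] [0.511  0.2655 0.136 ]
[   0  255  189   93 5424] [ 84.5 273.6] [0.1222 0.2193 0.136 ]
[374 282  27   6 158] [386.7 284.5] [0.4171 0.2064 0.136 ]
[ 453  282  177    6 1039] [540.3 284.5] [0.5687 0.2063 0.136 ]
[464 290 162   4 636] [545.3 291.5] [0.5757 0.1981 0.136 ]
[353 299  15  36 470] [359.9 316.2] [0.3924 0.168  0.136 ]
[595 299  36  81 353] [612.8 336.5] [0.6614 0.1413 0.136 ]
[601 299  39  87 351] [620.  340.1] [0.6706 0.1364 0.136 ]
[133 393  55   7 273] [160.5 397. ] [0.1669 0.0536 0.136 ]
```

move_arm(motion=[[[0.002,-0.001,0.03],[0,0,0],1],[[0,0,0.04],[0,0,0],1],[[0,0,0.04],[0,0,0],1],[[0,0,0.04],[0,0,0],1],[[0,0,0.04],[0,0,0],1],[[0,0,0.021],[0,0,0],1],[[0,0,0],[0,0,0],1],[[0,0,0],[0,0,0],1]])

```text
clock: 12.35
position: [0.3497, 0.301, 0.0708]
ee_rot: [0.707, 0.707, -0.0, -0.0]
ft_force: [0.4, 0.8, 0.7]
grip_width: 0.999
grasp_force: 0.0
```

move_arm(motion=[[[0,0,0],[0,0,0],-1],[[0,0,0],[0,0,0],-1],[[0,0,0],[0,0,0],-1],[[0,0,0],[0,0,0],-1],[[0,0,0],[0,0,0],-1],[[0,0,0],[0,0,0],-1],[[0,0,0],[0,0,0],-1],[[0,0,0],[0,0,0],-1]])

```text
clock: 13.15
position: [0.3498, 0.3016, 0.0716]
ee_rot: [0.707, 0.707, 0.001, 0.0]
ft_force: [-2.3, -1.6, 7.6]
grip_width: 0.666
grasp_force: 41.4
```

move_arm(motion=[[[0,0,-0.02],[0,0,0],-1],[[0,0,-0.04],[0,0,0],-1],[[0,0,-0.05],[0,0,0],-1],[[0,0,-0.05],[0,0,0],-1],[[0,0,-0.04],[0,0,0],-1],[[0,0,0],[0,0,0],-1],[[0,0,0],[0,0,0],-1]])

```text
clock: 13.85
position: [0.3495, 0.3008, 0.2205]
ee_rot: [0.707, 0.707, 0.0, 0.001]
ft_force: [-0.4, 0.1, -2.8]
grip_width: 0.664
grasp_force: 43.9
```

move_arm(motion=[[[-0.02,0.012,0],[0,0,0],-1],[[-0.04,0.024,0],[0,0,0],-1],[[-0.045,0.026,0],[0,0,0],-1],[[-0.045,0.026,0],[0,0,0],-1],[[-0.045,0.026,0],[0,0,0],-1],[[-0.045,0.026,0],[0,0,0],-1],[[-0.045,0.026,0],[0,0,0],-1],[[-0.045,0.026,0],[0,0,0],-1],[[-0.045,0.026,0],[0,0,0],-1],[[-0.045,0.026,0],[0,0,0],-1],[[-0.035,0.018,0],[0,0,0],-1],[[-0.02,0.01,0],[0,0,0],-1]])

```text
clock: 15.05
position: [0.5532, -0.0576, 0.2181]
ee_rot: [0.708, 0.706, -0.001, -0.001]
ft_force: [0.5, 0.0, -2.2]
grip_width: 0.667
grasp_force: 43.9
```

move_arm(motion=[[[0,0,0],[0,0,0],-1],[[0,0,0],[0,0,0],-1],[[0,0,0],[0,0,0],-1]])

```text
clock: 15.35
position: [0.5528, -0.0532, 0.2202]
ee_rot: [0.706, 0.708, -0.0, -0.0]
ft_force: [0.3, -0.0, -2.5]
grip_width: 0.666
grasp_force: 43.9
```

move_arm(motion=[[[0,0,0.04],[0,0,0],-1],[[0,0,0.04],[0,0,0],-1],[[0,0,0.04],[0,0,0],-1],[[0,0,0.04],[0,0,0],-1],[[0,0,0.03],[0,0,0],-1],[[0,0,0.01],[0,0,0],-1],[[0,0,0.004],[0,0,0],-1],[[0,0,0.001],[0,0,0],-1],[[0,0,0.0005],[0,0,0],-1],[[0,0,0],[0,0,0],-1]])

```text
clock: 16.35
position: [0.5539, -0.0551, 0.0673]
ee_rot: [0.707, 0.707, 0.0, 0.001]
ft_force: [0.5, -1.0, -2.2]
grip_width: 0.667
grasp_force: 43.8
```

move_arm(motion=[[[0,0,0.001],[0,0,0],-1],[[0,0,0.001],[0,0,0],-1],[[0,0,0],[0,0,0],-1]])

```text
clock: 16.65
position: [0.5539, -0.0551, 0.0666]
ee_rot: [0.707, 0.707, 0.0, 0.001]
ft_force: [-6.0, -0.5, 13.9]
grip_width: 0.671
grasp_force: 45.4
```

move_arm(motion=[[[0,0,0],[0,0,0],0.6],[[0,0,0],[0,0,0],1],[[0,0,0],[0,0,0],1],[[0,0,0],[0,0,0],1],[[0,0,0],[0,0,0],1],[[0,0,-0.02],[0,0,0],1],[[0,0,-0.05],[0,0,0],1],[[0,0,-0.05],[0,0,0],1],[[0,0,-0.05],[0,0,0],1],[[0,0,-0.05],[0,0,0],1],[[0,0,0],[0,0,0],1]])

```text
clock: 17.75
position: [0.5556, -0.0544, 0.236]
ee_rot: [0.707, 0.707, 0.002, 0.003]
ft_force: [-0.6, -0.4, -0.5]
grip_width: 0.998
grasp_force: 0.0
```

move_arm(motion=[[[0.03,-0.009,0],[0,0,0],0.53],[[0.045,-0.012,0],[0,0,0],0.53],[[0.045,-0.012,0],[0,0,0],0.53],[[0.045,-0.012,0],[0,0,0],0.53],[[0.045,-0.012,0],[0,0,0],0.53],[[0.045,-0.012,0],[0,0,0],0.53],[[0.045,-0.012,0],[0,0,0],0.53],[[0.045,-0.012,0],[0,0,0],0.53],[[0.045,-0.012,0],[0,0,0],0.53],[[0.045,-0.012,0],[0,0,0],0.53],[[0.03,-0.007,0],[0,0,0],0.53],[[0.02,-0.005,0],[0,0,0],0.53]])

```text
clock: 18.95
position: [0.4552, 0.3109, 0.2303]
ee_rot: [0.706, 0.708, 0.0, -0.0]
ft_force: [0.2, -0.3, -0.0]
grip_width: 0.769
grasp_force: 0.0
```

move_arm(motion=[[[0,0,0],[0,0,0],0.53],[[0,0,0],[0,0,0],0.53],[[0,0,0],[0,0,0],0.53]])

```text
clock: 19.25
position: [0.4571, 0.3075, 0.2298]
ee_rot: [0.708, 0.707, -0.0, 0.0]
ft_force: [-0.3, -0.8, 0.2]
grip_width: 0.766
grasp_force: 0.0
```

```bash
python3 - <<'E'
from h import *
print(manip.get_obs()['position'].round(4))
w=shot('wrist')['pixels'];t=shot('top')['pixels'][100:260,160:400]
f=cv2.cvtColor(np.vstack([cv2.resize(w,(480,300)),cv2.resize(t,(480,300))[:300]]),cv2.COLOR_RGB2BGR)
cv2.imwrite('pics/w2.png',f)
E
```

```text
[0.4571 0.3075 0.2298]
```

View pics/w2.png

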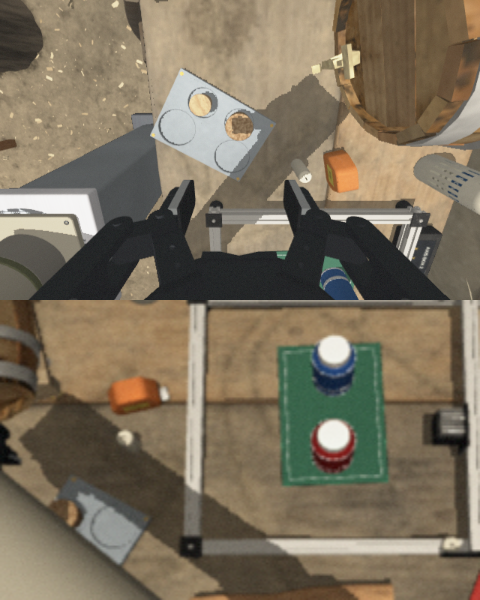

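The composite shows both cans standing on the mat (top view, red at (333,440), blue at (333,360)) and both bungs still in the back seats with empty front seats.

move_arm(motion=[[[0.002,0,0.04],[0,0,0],0.53],[[0,0,0.05],[0,0,0],0.53],[[0,0,0.05],[0,0,0],0.53],[[0,0,0.05],[0,0,0],0.53],[[0,0,0.05],[0,0,0],0.53],[[0,0,0.03],[0,0,0],0.53],[[0,0,0.01],[0,0,0],0.53],[[0,0,0],[0,0,0],0.53],[[0,0,0],[0,0,0],0.53]], newtons=25)

```text
clock: 20.25
position: [0.4573, 0.3105, 0.0211]
ee_rot: [0.707, 0.707, 0.001, 0.0]
ft_force: [0.6, -0.6, 0.2]
grip_width: 0.764
grasp_force: 0.0
```

move_arm(motion=[[[0,0,0],[0,0,0],-1],[[0,0,0],[0,0,0],-1],[[0,0,0],[0,0,0],-1],[[0,0,0],[0,0,0],-1],[[0,0,0],[0,0,0],-1],[[0,0,0],[0,0,0],-1],[[0,0,0],[0,0,0],-1]])

```text
clock: 20.95
position: [0.4574, 0.3106, 0.0212]
ee_rot: [0.707, 0.707, 0.001, 0.001]
ft_force: [-0.4, -1.9, 6.9]
grip_width: 0.519
grasp_force: 24.8
```

move_arm(motion=[[[0,0,-0.02],[0,0,0],-1],[[0,0,-0.05],[0,0,0],-1],[[0,0,-0.055],[0,0,0],-1],[[0,0,-0.055],[0,0,0],-1],[[0,0,-0.055],[0,0,0],-1],[[0,0,-0.055],[0,0,0],-1],[[0,0,-0.03],[0,0,0],-1],[[-0.02,0,0],[0,0,0],-1],[[-0.04,0,0],[0,0,0],-1],[[-0.05,0,0],[0,0,0],-1],[[-0.05,0,0],[0,0,0],-1]])

```text
clock: 22.05
position: [0.4559, 0.1897, 0.2607]
ee_rot: [0.706, 0.708, 0.0, 0.0]
ft_force: [0.3, -0.7, 0.5]
grip_width: 0.516
grasp_force: 26.0
```

move_arm(motion=[[[-0.055,0,0],[0,0,0],-1],[[-0.055,0,0],[0,0,0],-1],[[-0.055,0,0],[0,0,0],-1],[[-0.055,0,0],[0,0,0],-1],[[-0.055,0,0],[0,0,0],-1],[[-0.055,0,0],[0,0,0],-1],[[-0.055,0,0],[0,0,0],-1],[[-0.055,0,0],[0,0,0],-1],[[-0.055,0,0],[0,0,0],-1],[[-0.055,0,0],[0,0,0],-1],[[-0.055,0,0],[0,0,0],-1],[[-0.055,0,0],[0,0,0],-1]])

```text
clock: 23.25
position: [0.4565, -0.3059, 0.2613]
ee_rot: [0.707, 0.708, 0.0, 0.001]
ft_force: [1.0, -0.2, 0.5]
grip_width: 0.514
grasp_force: 26.0
```

move_arm(motion=[[[-0.05,0,0],[0,0,0],-1],[[-0.04,0,0],[0,0,0],-1],[[-0.02,0,0],[0,0,0],-1],[[0,0,0],[0,0,0],-1],[[0,0,0],[0,0,0],-1],[[0,0,0],[0,0,0],-1]])

```text
clock: 23.85
position: [0.4574, -0.3853, 0.2605]
ee_rot: [0.706, 0.708, 0.0, 0.0]
ft_force: [-0.1, 0.2, -0.3]
grip_width: 0.516
grasp_force: 26.0
```

```bash
python3 - <<'E'
from h import *
o=manip.get_obs();print(o['position'].round(4),o['ee_rot'].round(4),o['joint_pos'].round(2))
c=shot('wrist','w3.png')
for X in [(.4437,-.4123,.004),(.5644,-.4079,.004)]: print(proj(c,X).round(1))
E
```

```text
[ 0.4574 -0.3853  0.2605] [7.061e-01 7.081e-01 2.000e-04 3.000e-04] [ 1.1   0.31 -0.59  1.47  0.18  1.41  0.5 ]
[309.6 177.6]
[392.  174.9]
```

View pics/w3.png

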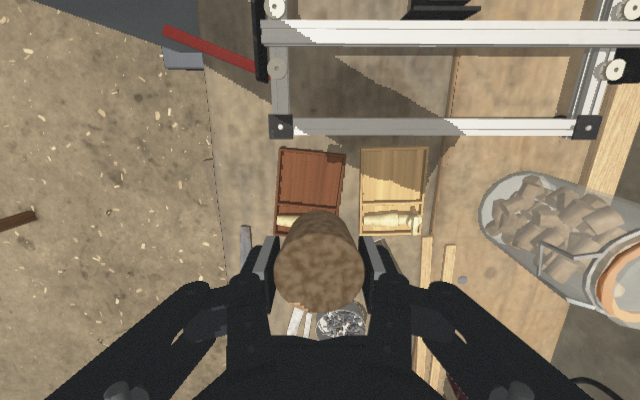

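The wrist picture shows the brown bung held upright at (318,265), dark bay centred (310,178) and pale bay (393,175), matching the predictions.

move_arm(motion=[[[-0.036,-0.018,0],[0,0,0],-1],[[0,0,0.05],[0,0,0],-1],[[0,0,0.05],[0,0,0],-1],[[0,0,0.05],[0,0,0],-1],[[0,0,0.05],[0,0,0],-1],[[0,0,0.04],[0,0,0],-1],[[0,0,0.03],[0,0,0],-1],[[0,0,0],[0,0,0],-1],[[0,0,0],[0,0,0],-1]])

```text
clock: 24.8
position: [0.4437, -0.4138, 0.0583]
ee_rot: [0.707, 0.708, 0.0, 0.0]
ft_force: [0.4, 0.2, 0.4]
grip_width: 0.518
grasp_force: 26.0
```

move_arm(motion=[[[0.002,0,0.025],[0,0,0],-1],[[0,0,0.02],[0,0,0],-1],[[0,0,0.005],[0,0,0],-1],[[0,0,0.003],[0,0,0],-1],[[0,0,0],[0,0,0],-1],[[0,0,0],[0,0,0],-1]])

```text
clock: 25.4
position: [0.4435, -0.4131, 0.0183]
ee_rot: [0.707, 0.707, 0.0, 0.001]
ft_force: [-0.0, -0.5, -1.1]
grip_width: 0.514
grasp_force: 26.0
```

move_arm(motion=[[[0,0,0.001],[0,0,0],-1],[[0,0,0.001],[0,0,0],-1],[[0,0,0],[0,0,0],-1]])

```text
clock: 25.7
position: [0.4435, -0.4132, 0.0173]
ee_rot: [0.707, 0.707, -0.0, 0.001]
ft_force: [-2.8, 1.9, 8.0]
grip_width: 0.513
grasp_force: 26.9
```

move_arm(motion=[[[0,0,0],[0,0,0],0.2],[[0,0,0],[0,0,0],0.2],[[0,0,0],[0,0,0],0.2],[[0,0,0],[0,0,0],0.2],[[0,0,-0.02],[0,0,0],0.2],[[0,0,-0.05],[0,0,0],0.2],[[0,0,-0.055],[0,0,0],0.4],[[0,0,-0.055],[0,0,0],0.4],[[0,0,-0.055],[0,0,0],0.4],[[0,0,-0.055],[0,0,0],0.4],[[0,0,-0.03],[0,0,0],0.4],[[0.03,0,0],[0,0,0],0.4]])

```text
clock: 26.9
position: [0.4436, -0.3931, 0.2609]
ee_rot: [0.708, 0.706, -0.0, 0.003]
ft_force: [-0.6, -0.1, -0.3]
grip_width: 0.702
grasp_force: 0.0
```

move_arm(motion=[[[0.06,0,0],[0,0,0],0.4],[[0.06,0,0],[0,0,0],0.4],[[0.06,0,0],[0,0,0],0.4],[[0.06,0,0],[0,0,0],0.4],[[0.06,0,0],[0,0,0],0.4],[[0.06,0,0],[0,0,0],0.4],[[0.06,0,0],[0,0,0],0.4],[[0.06,0,0],[0,0,0],0.4],[[0.06,0,0],[0,0,0],0.4],[[0.06,0,0],[0,0,0],0.4],[[0.06,0,0],[0,0,0],0.4],[[0.06,0,0],[0,0,0],0.4]])

```text
clock: 28.1
position: [0.4425, 0.1517, 0.2572]
ee_rot: [0.707, 0.707, 0.0, 0.001]
ft_force: [1.3, -0.6, -1.1]
grip_width: 0.701
grasp_force: 0.0
```

move_arm(motion=[[[0.06,-0.01,0],[0,0,0],0.4],[[0.06,-0.02,0],[0,0,0],0.4],[[0.06,-0.02,0],[0,0,0],0.4],[[0.05,-0.014,0],[0,0,0],0.4],[[0.03,0,0],[0,0,0],0.4],[[0,0,0],[0,0,0],0.4],[[0,0,0],[0,0,0],0.4],[[0,0,0],[0,0,0],0.4]])

```text
clock: 28.9
position: [0.3954, 0.3436, 0.2563]
ee_rot: [0.708, 0.707, -0.0, 0.001]
ft_force: [0.6, -0.8, 0.0]
grip_width: 0.702
grasp_force: 0.0
```

```bash
python3 - <<'E'
from h import *
print(manip.get_obs()['position'].round(4))
c=shot('wrist');t=shot('top')
print([proj(c,X).round(1).tolist() for X in [(.3957,.3427,.043)]])
w=c['pixels'];t=t['pixels'][130:250,390:550]
cv2.imwrite('pics/w4.png',cv2.cvtColor(np.vstack([cv2.resize(w,(400,250)),cv2.resize(t,(400,300))]),cv2.COLOR_RGB2BGR))
E
```

```text
[0.3954 0.3436 0.2563]
[[319.2, 166.6]]
```

View pics/w4.png

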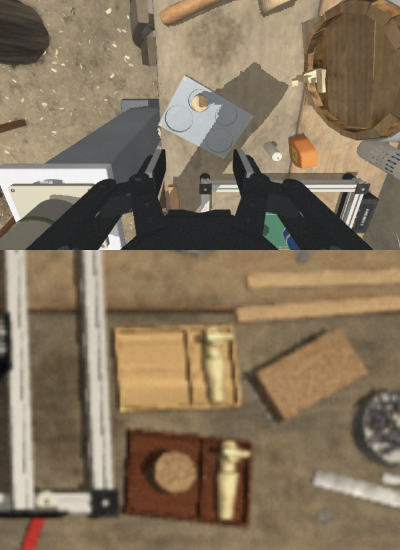

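The picture shows the brown bung upright in the dark bay (175,472) and the light bung still seated beneath the fingers (200,101).

move_arm(motion=[[[0.002,0.001,0.05],[0,0,0],0.4],[[0,0,0.05],[0,0,0],0.4],[[0,0,0.05],[0,0,0],0.4],[[0,0,0.05],[0,0,0],0.4],[[0,0,0.05],[0,0,0],0.4],[[0,0,0.04],[0,0,0],0.4],[[0,0,0.02],[0,0,0],0.4],[[0,0,0.006],[0,0,0],0.4],[[0,0,0],[0,0,0],0.4],[[0,0,0],[0,0,0],0.4]])

```text
clock: 30.0
position: [0.3966, 0.3467, 0.0205]
ee_rot: [0.707, 0.707, 0.001, 0.0]
ft_force: [0.2, 0.1, 0.7]
grip_width: 0.702
grasp_force: 0.0
```

move_arm(motion=[[[0,0,0],[0,0,0],-1],[[0,0,0],[0,0,0],-1],[[0,0,0],[0,0,0],-1],[[0,0,0],[0,0,0],-1],[[0,0,0],[0,0,0],-1],[[0,0,0],[0,0,0],-1],[[0,0,0],[0,0,0],-1]])

```text
clock: 30.7
position: [0.3963, 0.3465, 0.0201]
ee_rot: [0.707, 0.707, 0.001, 0.0]
ft_force: [-0.1, -1.4, 7.4]
grip_width: 0.4
grasp_force: 24.3
```

move_arm(motion=[[[0,0,-0.02],[0,0,0],-1],[[0,0,-0.05],[0,0,0],-1],[[0,0,-0.055],[0,0,0],-1],[[0,0,-0.055],[0,0,0],-1],[[0,0,-0.055],[0,0,0],-1],[[0,0,-0.055],[0,0,0],-1],[[0,0,-0.03],[0,0,0],-1],[[-0.02,0,0],[0,0,0],-1],[[-0.04,0.014,0],[0,0,0],-1],[[-0.055,0.02,0],[0,0,0],-1],[[-0.055,0.02,0],[0,0,0],-1]])

```text
clock: 31.8
position: [0.4359, 0.2181, 0.2599]
ee_rot: [0.706, 0.708, 0.0, 0.0]
ft_force: [1.8, -0.4, -0.7]
grip_width: 0.395
grasp_force: 25.2
```

move_arm(motion=[[[-0.06,0.01,0],[0,0,0],-1],[[-0.06,0.01,0],[0,0,0],-1],[[-0.06,0.01,0],[0,0,0],-1],[[-0.06,0.01,0],[0,0,0],-1],[[-0.06,0.01,0],[0,0,0],-1],[[-0.06,0.01,0],[0,0,0],-1],[[-0.06,0.01,0],[0,0,0],-1],[[-0.06,0.01,0],[0,0,0],-1],[[-0.06,0.01,0],[0,0,0],-1],[[-0.06,0.01,0],[0,0,0],-1],[[-0.06,0.01,0],[0,0,0],-1],[[-0.06,0.01,0],[0,0,0],-1]])

```text
clock: 33.0
position: [0.5265, -0.3228, 0.2604]
ee_rot: [0.707, 0.707, 0.0, 0.0]
ft_force: [-0.1, -0.3, -0.2]
grip_width: 0.396
grasp_force: 25.2
```

move_arm(motion=[[[-0.05,0.02,0],[0,0,0],-1],[[-0.04,0.02,0],[0,0,0],-1],[[-0.026,0.01,0],[0,0,0],-1],[[0,0,0],[0,0,0],-1],[[0,0,0],[0,0,0],-1],[[0,0,0],[0,0,0],-1]])

```text
clock: 33.6
position: [0.5641, -0.4069, 0.2601]
ee_rot: [0.706, 0.708, 0.0, 0.0]
ft_force: [-0.1, 0.8, 0.4]
grip_width: 0.395
grasp_force: 25.2
```

move_arm(motion=[[[0,0,0.05],[0,0,0],-1],[[0,0,0.05],[0,0,0],-1],[[0,0,0.05],[0,0,0],-1],[[0,0,0.05],[0,0,0],-1],[[0,0,0.05],[0,0,0],-1],[[0,0,0.04],[0,0,0],-1],[[0,0,0.02],[0,0,0],-1],[[0,0,0.01],[0,0,0],-1],[[0,0,0.003],[0,0,0],-1],[[0,0,0],[0,0,0],-1],[[0,0,0],[0,0,0],-1]])

```text
clock: 34.7
position: [0.5647, -0.4087, 0.0185]
ee_rot: [0.707, 0.707, 0.0, 0.001]
ft_force: [0.1, -0.1, 0.6]
grip_width: 0.401
grasp_force: 25.2
```

move_arm(motion=[[[0,0,0.002],[0,0,0],-1],[[0,0,0.001],[0,0,0],-1],[[0,0,0.001],[0,0,0],-1],[[0,0,0],[0,0,0],-1]])

```text
clock: 35.1
position: [0.5645, -0.4087, 0.0162]
ee_rot: [0.707, 0.707, -0.0, 0.001]
ft_force: [-4.6, 2.1, 12.6]
grip_width: 0.396
grasp_force: 26.6
```

move_arm(motion=[[[0,0,0],[0,0,0],0.1],[[0,0,0],[0,0,0],0.1],[[0,0,0],[0,0,0],0.1],[[0,0,0],[0,0,0],0.1],[[0,0,-0.02],[0,0,0],0.1],[[0,0,-0.05],[0,0,0],0.1],[[0,0,-0.055],[0,0,0],1],[[0,0,-0.055],[0,0,0],1],[[0,0,-0.055],[0,0,0],1],[[0,0,-0.055],[0,0,0],1],[[0,0,-0.03],[0,0,0],1],[[0.02,0,0],[0,0,0],1]])

```text
clock: 36.3
position: [0.5646, -0.3952, 0.2589]
ee_rot: [0.708, 0.706, 0.0, 0.003]
ft_force: [1.5, -0.5, -0.6]
grip_width: 1.001
grasp_force: 0.0
```

move_arm(motion=[[[0.05,-0.002,0],[0,0,0],1],[[0.06,-0.002,0],[0,0,0],1],[[0.06,-0.002,0],[0,0,0],1],[[0.06,-0.002,0],[0,0,0],1],[[0.06,-0.002,0],[0,0,0],1],[[0.06,-0.002,0],[0,0,0],1],[[0.055,-0.002,0],[0,0,0],1],[[0.03,0,0],[0,0,0],1],[[0.015,0,0],[0,0,0],1],[[0,0,0],[0,0,0],1],[[0,0,0],[0,0,0],1],[[0,0,0],[0,0,0],1]])

```text
clock: 37.5
position: [0.5533, -0.0577, 0.2535]
ee_rot: [0.708, 0.706, -0.0, -0.0]
ft_force: [0.2, 0.5, -0.4]
grip_width: 0.999
grasp_force: 0.0
```

```bash
python3 - <<'E'
from h import *
print(manip.get_obs()['position'].round(4))
s=shot('scene')['pixels'];t=shot('top')['pixels'][100:250,280:520]
cv2.imwrite('pics/w5.png',cv2.cvtColor(np.vstack([s[100:300,100:500],cv2.resize(t,(640,400))[:,:400]*0+0 if 0 else cv2.resize(t,(400,250))]),cv2.COLOR_RGB2BGR))
E
```

```text
[ 0.5533 -0.0577  0.2535]
```

View pics/w5.png

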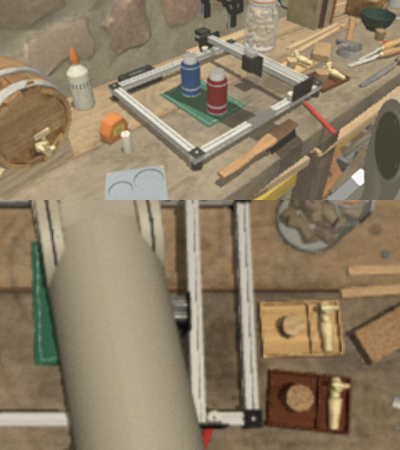

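Both bungs stand in their bays (light (291,326), brown (298,398)) and both cans still stand on the mat.

move_arm(motion=[[[0.0035,0.001,0.04],[0,0,0],1],[[0,0,0.05],[0,0,0],1],[[0,0,0.05],[0,0,0],1],[[0,0,0.05],[0,0,0],1],[[0,0,0.04],[0,0,0],1],[[0,0,0.018],[0,0,0],1],[[0,0,0],[0,0,0],1],[[0,0,0],[0,0,0],1]], newtons=40)

```text
clock: 38.4
position: [0.5549, -0.0533, 0.0691]
ee_rot: [0.707, 0.707, 0.001, 0.001]
ft_force: [-0.5, 0.5, 0.1]
grip_width: 1.002
grasp_force: 0.0
```

move_arm(motion=[[[0,0,0],[0,0,0],-1],[[0,0,0],[0,0,0],-1],[[0,0,0],[0,0,0],-1],[[0,0,0],[0,0,0],-1],[[0,0,0],[0,0,0],-1],[[0,0,0],[0,0,0],-1],[[0,0,0],[0,0,0],-1],[[0,0,0],[0,0,0],-1]])

```text
clock: 39.2
position: [0.5547, -0.0533, 0.0693]
ee_rot: [0.707, 0.707, 0.0, 0.001]
ft_force: [-3.4, 0.1, 8.5]
grip_width: 0.665
grasp_force: 41.0
```

move_arm(motion=[[[0,0,-0.02],[0,0,0],-1],[[0,0,-0.04],[0,0,0],-1],[[0,0,-0.05],[0,0,0],-1],[[0,0,-0.05],[0,0,0],-1],[[0,0,-0.04],[0,0,0],-1],[[0,0,0],[0,0,0],-1]])

```text
clock: 39.8
position: [0.5561, -0.0526, 0.2232]
ee_rot: [0.707, 0.707, 0.002, 0.003]
ft_force: [0.3, 0.2, -1.9]
grip_width: 0.668
grasp_force: 43.8
```

move_arm(motion=[[[0.02,-0.012,0],[0,0,0],-1],[[0.04,-0.025,0],[0,0,0],-1],[[0.05,-0.028,0],[0,0,0],-1],[[0.05,-0.028,0],[0,0,0],-1],[[0.05,-0.028,0],[0,0,0],-1],[[0.05,-0.028,0],[0,0,0],-1],[[0.05,-0.028,0],[0,0,0],-1],[[0.05,-0.028,0],[0,0,0],-1],[[0.05,-0.028,0],[0,0,0],-1],[[0.035,-0.02,0],[0,0,0],-1],[[0.02,-0.014,0],[0,0,0],-1],[[0.01,-0.006,0],[0,0,0],-1]])

```text
clock: 41.0
position: [0.3468, 0.3045, 0.2171]
ee_rot: [0.706, 0.708, -0.001, 0.0]
ft_force: [0.7, -0.1, -1.6]
grip_width: 0.664
grasp_force: 43.7
```

move_arm(motion=[[[0,0,0],[0,0,0],-1],[[0,0,0],[0,0,0],-1],[[0,0,0],[0,0,0],-1]])

```text
clock: 41.3
position: [0.3499, 0.3019, 0.2175]
ee_rot: [0.708, 0.707, -0.0, 0.0]
ft_force: [0.1, 0.7, -2.3]
grip_width: 0.669
grasp_force: 43.7
```

move_arm(motion=[[[0.001,0,0.03],[0,0,0],-1],[[0,0,0.04],[0,0,0],-1],[[0,0,0.04],[0,0,0],-1],[[0,0,0.04],[0,0,0],-1],[[0,0,0.022],[0,0,0],-1],[[0,0,0.005],[0,0,0],-1],[[0,0,0],[0,0,0],-1],[[0,0,0],[0,0,0],-1]])

```text
clock: 42.1
position: [0.35, 0.304, 0.086]
ee_rot: [0.707, 0.707, 0.001, 0.0]
ft_force: [0.3, 0.3, -2.3]
grip_width: 0.667
grasp_force: 43.7
```

move_arm(motion=[[[-0.0015,0,0.005],[0,0,0],-1],[[0,0,0.004],[0,0,0],-1],[[0,0,0.003],[0,0,0],-1],[[0,0,0.002],[0,0,0],-1],[[0,0,0],[0,0,0],-1],[[0,0,0],[0,0,0],-1]])

```text
clock: 42.7
position: [0.3493, 0.3028, 0.0746]
ee_rot: [0.707, 0.707, 0.0, -0.0]
ft_force: [-0.6, 0.9, -1.2]
grip_width: 0.667
grasp_force: 43.8
```

move_arm(motion=[[[0,0,0.0008],[0,0,0],-1],[[0,0,0.0008],[0,0,0],-1],[[0,0,0],[0,0,0],-1]])

```text
clock: 43.0
position: [0.3492, 0.3034, 0.0743]
ee_rot: [0.707, 0.707, 0.0, 0.0]
ft_force: [-6.0, -2.6, 14.0]
grip_width: 0.663
grasp_force: 45.2
```

move_arm(motion=[[[0,0,0],[0,0,0],0.6],[[0,0,0],[0,0,0],1],[[0,0,0],[0,0,0],1],[[0,0,0],[0,0,0],1],[[0,0,0],[0,0,0],1],[[0,0,-0.02],[0,0,0],1],[[0,0,-0.05],[0,0,0],1],[[0,0,-0.05],[0,0,0],1],[[0,0,-0.05],[0,0,0],1],[[0,0,-0.05],[0,0,0],1],[[0,0,0],[0,0,0],1]])

```text
clock: 44.1
position: [0.3507, 0.3043, 0.2424]
ee_rot: [0.707, 0.707, 0.003, 0.001]
ft_force: [-0.3, 1.0, -0.8]
grip_width: 1.001
grasp_force: 0.0
```

move_arm(motion=[[[-0.03,0.027,0],[0,0,0],1],[[-0.045,0.041,0],[0,0,0],1],[[-0.045,0.041,0],[0,0,0],1],[[-0.045,0.041,0],[0,0,0],1],[[-0.045,0.041,0],[0,0,0],1],[[-0.045,0.041,0],[0,0,0],1],[[-0.045,0.041,0],[0,0,0],1],[[-0.045,0.041,0],[0,0,0],1],[[-0.045,0.041,0],[0,0,0],1],[[-0.045,0.041,0],[0,0,0],1],[[-0.03,0.025,0],[0,0,0],1],[[-0.015,0.011,0],[0,0,0],1]])

```text
clock: 45.3
position: [0.6743, -0.0601, 0.2365]
ee_rot: [0.708, 0.706, -0.001, -0.001]
ft_force: [-0.4, -0.2, -0.2]
grip_width: 1.002
grasp_force: 0.0
```

move_arm(motion=[[[0,0,0],[0,0,0],1],[[0,0,0],[0,0,0],1],[[0,0,0],[0,0,0],1]])

```text
clock: 45.6
position: [0.6726, -0.0551, 0.2389]
ee_rot: [0.706, 0.708, 0.0, 0.0]
ft_force: [0.4, 0.7, 0.5]
grip_width: 1.003
grasp_force: 0.0
```

Down to z ≈ 0.068: 0.171 m → 0.228.

move_arm(motion=[[[-0.002,0.001,0.04],[0,0,0],1],[[0,0,0.05],[0,0,0],1],[[0,0,0.05],[0,0,0],1],[[0,0,0.04],[0,0,0],1],[[0,0,0.03],[0,0,0],1],[[0,0,0.016],[0,0,0],1],[[0,0,0],[0,0,0],1],[[0,0,0],[0,0,0],1]])

```text
clock: 46.4
position: [0.6745, -0.0582, 0.0703]
ee_rot: [0.707, 0.707, 0.001, 0.001]
ft_force: [-0.0, -0.6, 0.0]
grip_width: 1.0
grasp_force: 0.0
```

move_arm(motion=[[[0,0,0],[0,0,0],-1],[[0,0,0],[0,0,0],-1],[[0,0,0],[0,0,0],-1],[[0,0,0],[0,0,0],-1],[[0,0,0],[0,0,0],-1],[[0,0,0],[0,0,0],-1],[[0,0,0],[0,0,0],-1],[[0,0,0],[0,0,0],-1]])

```text
clock: 47.2
position: [0.6745, -0.0587, 0.0705]
ee_rot: [0.707, 0.707, 0.0, 0.001]
ft_force: [-3.5, -0.7, 7.4]
grip_width: 0.668
grasp_force: 41.7
```

move_arm(motion=[[[0,0,-0.02],[0,0,0],-1],[[0,0,-0.04],[0,0,0],-1],[[0,0,-0.05],[0,0,0],-1],[[0,0,-0.05],[0,0,0],-1],[[0,0,-0.04],[0,0,0],-1],[[0,0,0],[0,0,0],-1]])

```text
clock: 47.8
position: [0.6758, -0.058, 0.225]
ee_rot: [0.707, 0.707, 0.003, 0.003]
ft_force: [-0.5, 0.2, -1.8]
grip_width: 0.668
grasp_force: 43.7
```

move_arm(motion=[[[0.02,-0.015,0],[0,0,0],-1],[[0.04,-0.031,0],[0,0,0],-1],[[0.045,-0.035,0],[0,0,0],-1],[[0.045,-0.035,0],[0,0,0],-1],[[0.045,-0.035,0],[0,0,0],-1],[[0.045,-0.035,0],[0,0,0],-1],[[0.045,-0.035,0],[0,0,0],-1],[[0.045,-0.03,0],[0,0,0],-1],[[0.035,-0.026,0],[0,0,0],-1],[[0.024,-0.02,0],[0,0,0],-1],[[0.015,-0.01,0],[0,0,0],-1],[[0,0,0],[0,0,0],-1]])

```text
clock: 49.0
position: [0.4428, 0.2454, 0.219]
ee_rot: [0.706, 0.708, -0.0, 0.0]
ft_force: [-0.1, -0.4, -2.6]
grip_width: 0.67
grasp_force: 43.7
```

move_arm(motion=[[[0,0,0],[0,0,0],-1],[[0,0,0],[0,0,0],-1],[[0,0,0],[0,0,0],-1]])

```text
clock: 49.3
position: [0.4445, 0.2431, 0.2187]
ee_rot: [0.708, 0.706, -0.0, -0.0]
ft_force: [-0.0, 0.4, -2.6]
grip_width: 0.669
grasp_force: 43.7
```

move_arm(motion=[[[0.0005,0,0.03],[0,0,0],-1],[[0,0,0.04],[0,0,0],-1],[[0,0,0.04],[0,0,0],-1],[[0,0,0.04],[0,0,0],-1],[[0,0,0.02],[0,0,0],-1],[[0,0,0.005],[0,0,0],-1],[[0,0,0],[0,0,0],-1],[[0,0,0],[0,0,0],-1]])

```text
clock: 50.1
position: [0.4446, 0.245, 0.0889]
ee_rot: [0.707, 0.707, 0.001, 0.0]
ft_force: [-0.6, -1.0, -2.2]
grip_width: 0.667
grasp_force: 43.7
```

move_arm(motion=[[[0,0,0.005],[0,0,0],-1],[[0,0,0.004],[0,0,0],-1],[[0,0,0.003],[0,0,0],-1],[[0,0,0.002],[0,0,0],-1],[[0,0,0],[0,0,0],-1],[[0,0,0],[0,0,0],-1]])

```text
clock: 50.7
position: [0.4438, 0.2446, 0.0771]
ee_rot: [0.707, 0.707, 0.0, 0.0]
ft_force: [0.2, -0.0, -2.3]
grip_width: 0.667
grasp_force: 43.7
```

move_arm(motion=[[[0,0,0.0015],[0,0,0],-1],[[0,0,0.001],[0,0,0],-1],[[0,0,0.001],[0,0,0],-1],[[0,0,0],[0,0,0],-1]])

```text
clock: 51.1
position: [0.4439, 0.2451, 0.0754]
ee_rot: [0.707, 0.707, 0.0, 0.0]
ft_force: [-3.6, -1.8, 10.7]
grip_width: 0.664
grasp_force: 44.9
```

Seated at the expected height. Release, lift, back off and check.

move_arm(motion=[[[0,0,0],[0,0,0],0.6],[[0,0,0],[0,0,0],1],[[0,0,0],[0,0,0],1],[[0,0,0],[0,0,0],1],[[0,0,0],[0,0,0],1],[[0,0,-0.02],[0,0,0],1],[[0,0,-0.05],[0,0,0],1],[[0,0,-0.05],[0,0,0],1],[[0,0,-0.05],[0,0,0],1],[[0,0,-0.05],[0,0,0],1],[[0,0,-0.03],[0,0,0],1],[[0,0,0],[0,0,0],1]])

```text
clock: 52.3
position: [0.4446, 0.2458, 0.2659]
ee_rot: [0.707, 0.707, 0.002, 0.001]
ft_force: [-0.1, 0.1, -0.7]
grip_width: 1.002
grasp_force: 0.0
```

move_arm(motion=[[[-0.03,0,0],[0,0,0],1],[[-0.05,0,0],[0,0,0],1],[[-0.05,0,0],[0,0,0],1],[[-0.05,0,0],[0,0,0],1],[[-0.05,0,0],[0,0,0],1],[[-0.05,0,0],[0,0,0],1],[[-0.05,0,0],[0,0,0],1],[[-0.03,0,0],[0,0,0],1],[[0,0,0],[0,0,0],1],[[0,0,0],[0,0,0],1],[[0,0,0],[0,0,0],1]])

```text
clock: 53.4
position: [0.4438, -0.0241, 0.262]
ee_rot: [0.706, 0.708, -0.0, -0.0]
ft_force: [-0.5, 0.2, 0.3]
grip_width: 1.004
grasp_force: 0.0
```

```bash
python3 - <<'E'
from h import *
import pickle
o=pickle.load(open('c0.pkl','rb'))['top']['pixels']
t=shot('top')['pixels']
f=lambda a:cv2.resize(a,None,fx=2,fy=2)
C=np.vstack([np.hstack([f(o[130:280,150:270]),f(t[130:280,150:270])]),f(t[140:250,400:520].repeat(1,0)) if 0 else np.hstack([f(t[140:250,400:520]),f(shot('scene')['pixels'][215:325,190:310])])])
cv2.imwrite('pics/w6.png',cv2.cvtColor(C,cv2.COLOR_RGB2BGR))
E
```

```text
(no output)
```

View pics/w6.png

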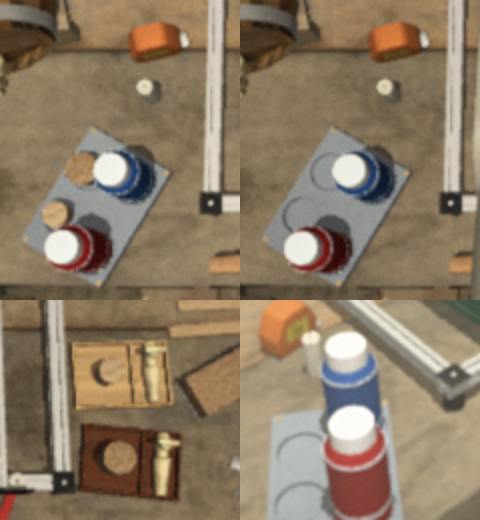

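The before/after picture shows both cans back in the same place (caps (352,170), (304,248)), both bungs upright in their bays, and the bystanders unmoved.

```bash
python3 -c "
from workcell import order
print(order.hand_in())"
```

```text
the job is handed in; nothing more can be done
None
```

The job is handed in at about 53 s of the 136 s limit: both cans are back upright in the rack seats they came from, and each bung stands upright in its own tray's bay. The hand-in returned no verdict, but the last pictures show the tape measure and candle stub where they started.

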